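Wedge the rocking lab shaker

ROBOT

A 7-joint arm with a two-finger parallel gripper is mounted at the origin on a cart in front of the work surface, level with it; the furniture and walls round the work are solid. World frame = base frame: x ahead of the robot, y to its left, z up, the work surface at z = 0. Lengths are in m, angles in rad, forces in N, time in s.
With the tool pointing down it reaches from about 0.4 to 0.85 m from the base axis. Payload 10.4 kg.
Tool frame: the origin (TCP) lies between the finger pads; the fingertips stand 8 mm ahead of it and the grasp point (between the pads) lies 11 mm behind it; z points along the fingers, x is the direction in which the jaws open and shut, and the axes are right-handed (so a half turn about z gives the same grasp; the last joint's range is limited). The gripper opens to 87 mm and grips with 3 to 60 N. Pads are 19 mm wide; open, the fingers measure 117 mm over their backs; the gripper's body (75 mm by 190 mm) begins 51 mm behind the grasp point.
Start: joints at [-1.216, 0.332, -0.065, 1.46, 0.022, 1.35, -0.088], TCP at [0.231, 0.581, 0.231] pointing down, gripper open.
Joint ranges: [-2.6, 2.6], [-0.5, 2.12], [-1.47, 1.34], [0.16, 2.42], [-1.27, 4.41], [0.06, 2.06], [-2.6, 2.6]. Speed limits (rad/s): [2.22, 2.22, 2.79, 2.79, 3.14, 3.14, 3.14].

INTERFACE

Orientations are given as a unit quaternion [x, y, z, w].
In Python, from bench import r, viewer gives the robot as it stands.
- The arm moves only by the tool apply_moves, never from a script. Its argument "increments" is a list of rows, each an object with "grip": the closure in counts, from 0 (fully open) to 255 (shut); "xyz": the shift along the tool's x, y, z in mm, a list of three; "rotation": the turn, a rotation vector about the tool's x, y, z in degrees, a list of three. A call has 1 to 5 rows; each row is the pose to reach, as a shift and turn from the pose measured when the call began, along the tool's axes at that moment; what a row does not reach only later rows make up. A row lasts 1/8 s, in which the tool goes at most 62.5 mm and 10.7 degrees, less where a joint would pass 70% of its speed; a pose out of reach is approached as far as the arm can. A call with a gripper value outside its range is refused whole. The fingers move at their own pace and stop on an object; "squeeze" is the grip in N (left out, the last holds). Time passes only in rows, so rows that repeat a pose let the fingers close. It gives the time, the measured TCP pose, the force and the opening at its end, in the units of the state.
- r.read_state(): the state, without advancing time (a new reading comes with each control period).
- viewer.camera(name): name is "scene" or "top"; returns a dict with "img" (420x560x3 uint8, blue, green, red), "range_z" (420x560 float32, m along the optical axis (not along the pixel's ray), 0 where there is no reading), "vertical_fov" (degrees; the focal length in pixels is half the picture's height over the tangent of half this angle, whatever the lens; pixels are square), "cx", "cy" (the principal point, pixels), "rvec" (rotation vector, rad) and "tvec" (3), from world to camera coordinates, as OpenCV has them. Camera axes: x right, y down, z forward; pixel columns grow to the right and rows downward; lengths in m; the calibration is good to about 2 mm. A picture is of the moment at which its call begins.
- r.close_job(): hands the job in, once; it reports no verdict.
The state is a dict: "time": time; "joint_positions": joint angles; "joint_vel": joint speeds; "joint_torque": joint torques, N m; "ee_pos": TCP position; "eef_rot": TCP orientation; "ft_force": force on the tool from outside, world axes, zero at the start; "torque": the same for the moment, N m; "width": finger opening in m.
Only numpy, scipy, OpenCV 4.12 (cv2) and the standard library are available. Lean on these libraries where they do the work, as an engineer would, in place of code of your own. Each camera call takes 0.05 s, during which the arm holds its last target.

TASK

The white lab shaker rocks because its front left foot (nearest the robot, on the robot's left) is too short. With the fingertips, push the grey wedge along the worktop under that foot, thin end first, until the gap is filled and the shaker no longer rocks. Then press down firmly for about a second with the fingers on the shaker's top at that corner to prove it solid, and come away; do not pick up or tip the wedge, and leave the small things round about where they are.

Things in the scene. Friction and masses are not known exactly. Their poses are not given: they have to be found in the camera images.
- wedge: loose grey plastic wedge, 140 long, 60 wide, 0.2 kg. Origin: centre of its underside; y runs from the thin tip (-70) to the thick tail (+70), x across. Top face: 2 high at the tip, rising 0.12 per mm to the tail. It starts pointing at the short foot (within 15), tip 55 to 90 short of it. Slides at 1 to 3 N; jams tight under the foot at 6 to 10 N, the tail then 75 to 125 from the foot's centre
- wedge_tail (a point): centre of the upright rear face of the wedge's raised tail block (16 long, 60 wide, 28 high), 14 above the worktop, at y = +70 in the wedge's frame; same axes as the wedge; push here
- wedge_face (a point): middle of the wedge's sloping top face, 10.4 above the underside; y points up the slope towards the tail, x across the wedge, z square to the face, outward
- shaker_base: heavy white box 200 (x) by 240 (y) on four domed feet; it can only rock. Origin: below the short foot, level with the undersides of the others; x to its back, y to its left. Box from x -20 to 180, y -220 to 20, z 38 to the flat top at 95. Other feet at (0, -200), (160, 0), (160, -200). The feet sink in by an unknown 0 to 4, so the gap under the short foot is 5 to 9: find it by touch
- shaker (a joint): rocking angle, rad, about the line through the front right and rear left feet: 0 with the short foot up (it returns there by itself), 0.072 with it pressed down by 9 mm. Unwedged, a press of 3 to 5 N on the corner rocks it; with the wedge tight it stays near 0 under a firm press (5 to 15 N)
- short_foot (a point): centre of the domed grey end (a ball of radius 10) of the short front left foot; its lowest point is 10 below this point
- corner (a point): point on the flat top of the shaker straight above the short foot, 95 above the shaker's origin and 20 in from both edges; press down here
- weight: loose larger brass weight with knob, 29 across, 50 high; leave it. Origin: centre of its underside
- timer: loose flat white timer, 62 by 62 by 18; leave it. Origin: centre of its underside
- weight_small: loose smaller brass weight with knob, 23 across, 39 high; leave it. Origin: centre of its underside
- vial: loose small capped vial, 21 across, 50 high; leave it. Origin: centre of its underside
Things that resemble listed ones, but are neither listed nor needed, are in the scene too. Several things have the shape of the wedge; the one meant has the colours described above.

How it is judged:
On the way, in this order (a step that is already met when the one before it is completed fails the run):
1. the wedge is pushed under the short foot and fills the gap (y of short_foot in the frame of wedge_face between -0.062 and 0.05 m and x of short_foot in the frame of wedge_face between -0.028 and 0.028 m and z of short_foot in the frame of wedge_face between 0.006 and 0.0115 m), for 0.1 s.
2. fingers press on the top at that corner with over 3 N; the wedge carries the foot and the shaker stays still (contact force between the fingers and shaker_base above 3 N and contact force between wedge and shaker_base above 0.7 N and horizontal distance between the grasp point and corner below 0.06 m and value of joint shaker below 0.015 rad), for 0.3 s.
At the end, for the whole second after the job is handed in: The wedge lies flat and at rest with the short foot over its sloping face (within 28 mm of its middle line) and at most 1.5 mm of clearance between face and foot; the shaker is still, rocked by less than 0.015 rad (all of step 1 and height (world z) of wedge below 0.004 m and angle between wedge's own z axis and vertical below 0.04 rad and linear speed of wedge below 0.01 m/s and value of joint shaker below 0.015 rad and velocity of joint shaker between -0.02 and 0.02 rad/s); the robot touches nothing.
It fails at once if the wedge is lifted or tipped (height (world z) of wedge above 0.01 m or angle between wedge's own z axis and vertical above 0.15 rad).
It fails at once if the larger brass weight is moved over 20 mm or tipped (distance of weight from where it was at the start of the episode above 0.02 m or angle between weight's own z axis and vertical above 0.3 rad).
It fails at once if the timer is moved over 20 mm or tipped (distance of timer from where it was at the start of the episode above 0.02 m or angle between timer's own z axis and vertical above 0.3 rad).
It fails at once if the smaller brass weight is moved over 20 mm or tipped (distance of weight_small from where it was at the start of the episode above 0.02 m or angle between weight_small's own z axis and vertical above 0.3 rad).
It fails at once if the vial is moved over 20 mm or tipped (distance of vial from where it was at the start of the episode above 0.02 m or angle between vial's own z axis and vertical above 0.3 rad).
It also fails if it takes over 48 s, if anything falls off the work surface, if the arm or the gripper's body presses on something with over 40 N, if the wrist force passes 120 N, or if a joint passes its speed limit or range.

## Working session

There is one attempt and no reset: what is moved stays moved. The work goes in short steps, Python scripts to look and compute and a tool call to move; the robot and the scene stay as the last step left them, time stands still between calls to the robot, and variables do not carry over. Pictures are saved under pics/ and viewed, and the job is handed in when it is done.

Besides the shell and the picture viewer there is one more tool, called after "Request:" as a command line: name --argument value ..., lists and objects as JSON in quotes. apply_moves: Moves the arm, as the interface text tells. Its arguments: {"type":"object","properties":{"increments":{"type":"array","items":{"type":"object","properties":{"grip":{"type":"number"},"xyz":{"type":"array","items":{"type":"number"}},"rotation":{"type":"array","items":{"type":"number"}}}}},"squeeze":{"type":"number"}},"required":["increments"]}

```bash
mkdir -p pics; ls
cat > h.py <<'E'
from bench import r, viewer
import numpy as np, cv2
def cam(n):
    c=viewer.camera(n); h=c['img'].shape[0]; f=h/2/np.tan(np.radians(c['vertical_fov'])/2)
    R=cv2.Rodrigues(np.array(c['rvec'],float))[0]; t=np.array(c['tvec'],float).reshape(3)
    return c,f,R,t
def world(c,f,R,t):
    h,w=c['range_z'].shape; v,u=np.mgrid[:h,:w]; z=c['range_z']
    P=np.stack([(u-c['cx'])/f*z,(v-c['cy'])/f*z,z],-1)
    return (P-t)@R
def ray(c,f,R,t,u,v,z):
    d=R.T@np.array([(u-c['cx'])/f,(v-c['cy'])/f,1]); o=-R.T@t
    return o+d*(z-o[2])/d[2]
E
python3 - <<'E'
from h import *
print(r.read_state())
for n in ['scene','top']:
    c,f,R,t=cam(n); cv2.imwrite(f'pics/{n}0.png',c['img']); print(n,f,-R.T@t,R[2],c['cx'],c['cy'])
E
```

```text
pics
{'time': 0.0, 'joint_positions': array([-1.21564324,  0.33285205, -0.06471609,  1.46094773,  0.02159696,
        1.34989145, -0.08847623]), 'joint_vel': array([ 0.00103927, -0.00132624,  0.00012845, -0.00110219,  0.0009624 ,
       -0.00067972,  0.00067401]), 'joint_torque': array([-1.11125823e-04, -6.23265767e+01,  2.47087033e-02, -3.89893591e+01,
       -6.12807018e-02,  4.00554284e-02,  1.67671706e-04]), 'ee_pos': array([0.23037672, 0.58058642, 0.22976328]), 'eef_rot': array([ 8.27277762e-01,  5.61792677e-01, -5.63774350e-04,  4.17525148e-04]), 'ft_force': array([0.72891293, 0.27563812, 0.8017992 ]), 'torque': array([-0.01921759,  0.00358224, -0.02748604]), 'width': 0.08661345296399135}
scene 450.7246973143639 [-0.1828205   0.41363302  0.59927536] [ 0.75578863 -0.37347737 -0.53786449] 281.44786039005874 204.20502289610687
top 513.8435102193117 [0.43180722 0.06605505 1.50194531] [ 1.05010273e-01 -5.81122649e-04 -9.94470967e-01] 280.02034849345404 196.6399670185579
```

View pics/scene0.png

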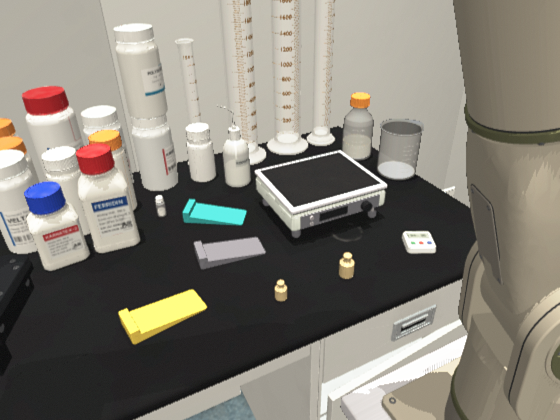

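View pics/top0.png

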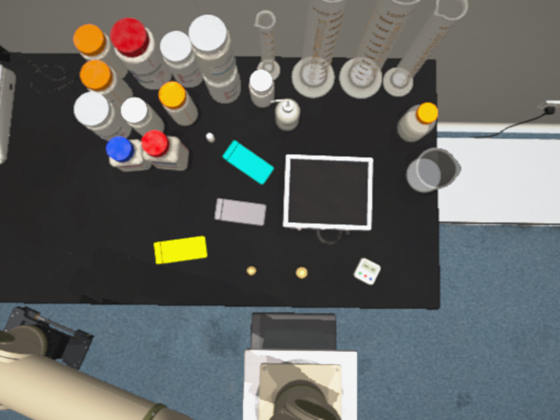

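The scene picture shows the grey wedge at (230,250) with its tail to the left and the shaker at (320,190). In the top picture the wedge is at (240,212) and the shaker top at (328,192). The cyan and yellow wedges are decoys.

```bash
cat > m.py <<'E'
from h import *
def meas(tag):
    c,f,R,t=cam('top'); W=world(c,f,R,t); img=c['img']
    hsv=cv2.cvtColor(img,cv2.COLOR_BGR2HSV)
    X,Y,Z=W[...,0],W[...,1],W[...,2]
    # wedge: bright low-saturation px with height <40mm
    m=((hsv[...,2]>70)&(hsv[...,1]<60)&(Z<0.04)&(Z>-0.02)).astype(np.uint8)
    n,l,s,ce=cv2.connectedComponentsWithStats(m)
    for i in range(1,n):
        if s[i][4]>150 : print(i,s[i],ce[i],W[l==i].mean(0))
    return c,f,R,t,W,m,l
if __name__=='__main__':
    c,f,R,t,W,m,l=meas('a')
    big=cv2.resize(c['img'][130:300,180:400],None,fx=3.5,fy=3.5,interpolation=cv2.INTER_CUBIC); cv2.imwrite('pics/topz0.png',big)
    X,Y,Z=W[...,0],W[...,1],W[...,2]
    k=(Z>0.085)&(Z<0.105)&(abs(Y+0.06)<0.2)&(X>.35)&(X<.75)
    k=cv2.morphologyEx(k.astype(np.uint8),cv2.MORPH_OPEN,np.ones((5,5)))
    n,l2,s,ce=cv2.connectedComponentsWithStats(k); i=1+np.argmax(s[1:,4])
    P=W[l2==i]; print('shaker z',np.median(P[:,2]),s[i]); rect=cv2.minAreaRect((P[:,:2]*1000).astype(np.float32)); print(rect,cv2.boxPoints(rect))
    c,f,R,t=cam('scene')
    cv2.imwrite('pics/scz0.png',cv2.resize(c['img'][140:310,140:440],None,fx=2.6,fy=2.6,interpolation=cv2.INTER_CUBIC))
E
python3 m.py
```

```text
1 [  2  45  79  10 473] [40.97463002 49.00211416] [1.02307703 0.78833852 0.01475444]
2 [234  48  64  83 516] [259.66472868  80.47868217] [0.9376486  0.13140975 0.0118451 ]
3 [274  49  61  50 982] [306.13340122  76.38594705] [ 0.95130874 -0.00731773  0.01388187]
4 [ 332   49   82   50 1492] [370.38337802  78.30898123] [ 0.94820337 -0.19919728  0.01433702]
5 [ 427   51  133   56 1034] [491.32978723  57.63346228] [ 1.01948235 -0.56436427  0.00947995]
10 [118  66 123  38 463] [180.31965443  84.94816415] [0.9174688  0.36626979 0.0187056 ]
13 [  0  71  16  94 261] [  9.07662835 119.50574713] [0.80195836 0.85947659 0.03197841]
49 [108 149  81  23 250] [154.632 165.9  ] [0.67317687 0.432745   0.01852952]
57 [418 156  24  31 547] [429.96709324 170.68921389] [ 0.67300164 -0.37474687  0.0075591 ]
66 [ 214  198   53   28 1150] [239.89913043 211.49565217] [0.54396982 0.18098283 0.01211243]
74 [353 257  28  28 509] [366.74066798 270.8546169 ] [ 0.37862082 -0.18661827  0.01479415]
89 [ 244  348  113   72 5992] [299.15720961 378.14235648] [0.07598293 0.00354518 0.00689903]
shaker z 0.09470476051200918 [ 284  155   89   75 6180]
((597.3903198242188, -68.27336883544922), (240.28903198242188, 200.49871826171875), 88.52720642089844) [[ 494.0861   -185.80156 ]
 [ 694.51855  -190.95483 ]
 [ 700.6946     49.25482 ]
 [ 500.2621     54.408096]]
```

View pics/topz0.png

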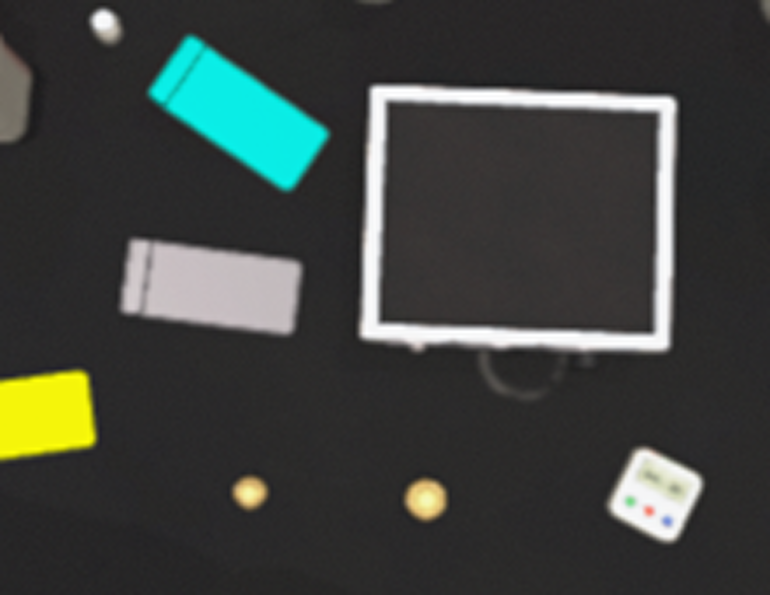

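View pics/scz0.png

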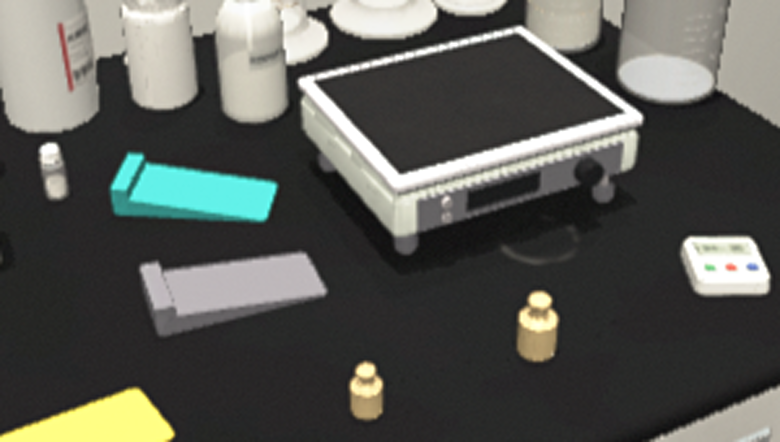

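```bash
cat > w.py <<'E'
from h import *
def wedge(n='top'):
    c,f,R,t=cam(n); W=world(c,f,R,t); img=c['img'].astype(int)
    X,Y,Z=W[...,0],W[...,1],W[...,2]
    m=(img.min(-1)>65)&(np.ptp(img,axis=-1)<60)&(Z>-0.01)&(Z<0.04)&(X>.42)&(X<.68)&(Y>0.0)&(Y<0.4)
    n_,l,s,ce=cv2.connectedComponentsWithStats(m.astype(np.uint8)); i=1+np.argmax(s[1:,4])
    P=W[l==i]; rect=cv2.minAreaRect((P[:,:2]*1000).astype(np.float32))
    print(n,s[i],rect[1:],'centre',rect[0]); print(cv2.boxPoints(rect).round(1).tolist())
    return P
if __name__=='__main__':
    for n in ['top','scene']:
        P=wedge(n)
        p=P[:,:2]-P[:,:2].mean(0); 
        A=np.c_[P,np.ones(len(P))]
        hi=P[P[:,2]>0.024]; print('tail block px',len(hi),hi.mean(0), hi.min(0),hi.max(0))
E
python3 w.py
```

```text
top [ 214  198   53   28 1150] ((150.12901306152344, 66.914794921875), 82.97900390625) centre (544.6124877929688, 181.89813232421875)
[[502.20001220703125, 111.5], [568.5999755859375, 103.30000305175781], [587.0, 252.3000030517578], [520.5999755859375, 260.5]]
tail block px 120 [0.54993768 0.23954341 0.02998156] [0.520435   0.21181858 0.02411564] [0.58072167 0.25084681 0.03692472]
scene [ 193  236   73   33 1513] ((143.52651977539062, 102.82608795166016), 82.57804107666016) centre (558.4581298828125, 176.529052734375)
[[498.20001220703125, 112.0], [600.2000122070312, 98.69999694824219], [618.7000122070312, 241.0], [516.7000122070312, 254.3000030517578]]
tail block px 143 [0.54550381 0.24220343 0.02669065] [0.51632728 0.23180432 0.02412154] [0.57685734 0.25185412 0.02956775]
```

```bash
cat > p.py <<'E'
from h import *
c,f,R,t=cam('top')
def z(u,v,h): return ray(c,f,R,t,(u+.5)/3.5-.5+180,(v+.5)/3.5-.5+130,h)[:2]*1000
FL,FR,BL,BR=[z(*p,.095) for p in [(361,338),(669,350),(372,86),(676,98)]]
print('shaker',FL,FR,BL,BR, np.linalg.norm(FL-FR),np.linalg.norm(FL-BL))
cen=(FL+FR+BL+BR)/4
ly=((FL-FR)+(BL-BR)); ly/=np.linalg.norm(ly); lx=np.array([ly[1],-ly[0]]);
foot=cen-80*lx+100*ly; print('foot',foot,'yaw lx',np.degrees(np.arctan2(lx[1],lx[0])))
T1,T2=z(302,262,.002),z(293,333,.002); A1,A2=z(130,238,.028),z(121,313,.028)
tip=(T1+T2)/2; tail=(A1+A2)/2
d=tip-tail; L=np.linalg.norm(d); d/=L
print('tips',T1,T2,'tails',A1,A2,'tip',tip,'tail',tail,'L',L,np.linalg.norm(T1-T2),np.linalg.norm(A1-A2))
n=np.array([-d[1],d[0]])
e=foot-tip; print('dir deg',np.degrees(np.arctan2(d[1],d[0])),'along',e@d,'lat(left of dir)',e@n)
c,f,R,t=cam('scene')
# foot bottom in scz0 (405,240): crop 140,140 fx2.6
q=ray(c,f,R,t,140+405/2.6,140+238/2.6,.017); print('foot scene',q)
for p in [(145,265,.028),(165,332,0),(305,253,.002),(326,292,.002)]: print(p,ray(c,f,R,t,140+p[0]/2.6,140+p[1]/2.6,p[2])*1000)
for nm,p in dict(ws=(367,415),w=(537,358),vial=(56,197)).items(): print(nm,ray(c,f,R,t,140+p[0]/2.6,140+p[1]/2.6,0)*1000)
E
python3 p.py
```

```text
shaker [499.10910091  56.45976968] [ 493.32714586 -184.4006126 ] [699.10206504  50.57997145] [ 693.11805125 -190.70070059] 240.92977141746903 200.07937856909442
foot [518.62753341  34.90654904] yaw lx -1.3979448000181272
tips [566.41289288 106.12522794] [506.87816123 112.57621836] tails [581.79723236 247.43959976] [519.86747663 253.10288076] tip [536.64552706 109.35072315] tail [550.83235449 250.27124026] L 141.6328288794019 59.883215933292355 62.18816122482465
dir deg -95.74874319307453 along 75.87456780170166 lat(left of dir) -10.47058328273345
foot scene [0.52113492 0.0321146  0.017     ]
(145, 265, 0.028) [574.47651735 241.30011421  28.        ]
(165, 332, 0) [520.79057766 245.74471566   0.        ]
(305, 253, 0.002) [560.48814149 107.53807494   2.        ]
(326, 292, 0.002) [504.16566837 114.2837541    2.        ]
ws [365.95941458 147.03468632   0.        ]
w [359.45372721   6.49563741   0.        ]
vial [750.21599224 273.55780647   0.        ]
```

```bash
cat > d.py <<'E'
import sys
from bench import r
import numpy as np
from scipy.spatial.transform import Rotation as Ro
def delta(x,y,z,yaw):
    s=r.read_state(); R=Ro.from_quat(s['eef_rot']); 
    a=np.radians(yaw); T=np.array([[np.cos(a),np.sin(a),0],[np.sin(a),-np.cos(a),0],[0,0,-1]]).T if 0 else np.column_stack([[np.cos(a),np.sin(a),0],[np.sin(a),-np.cos(a),0],[0,0,-1]])
    dx=R.inv().apply(np.array([x,y,z])/1000-s['ee_pos'])*1000
    rv=(R.inv()*Ro.from_matrix(T)).as_rotvec(degrees=True)
    print('t',round(s['time'],2),'pos',(s['ee_pos']*1000).round(1),'q',s['eef_rot'].round(4),'F',s['ft_force'].round(2),'w',round(s['width'],4)); print('xyz',dx.round(1),'rot',rv.round(2))
delta(*map(float,sys.argv[1:]))
E
python3 d.py 552.5 279.5 200 -5.75
```

```text
t 0.4 pos [230.5 580.9 230.4] q [ 8.273e-01  5.618e-01 -1.000e-04  1.000e-04] F [-0.39 -0.52 -0.34] w 0.0868
xyz [-161.4  410.5   30.5] rot [1.000e-02 1.000e-02 7.411e+01]
```

Request:
apply_moves --increments '[{"grip":182,"xyz":[-20,51,0],"rotation":[0,0,9]},{"grip":182,"xyz":[-40,102,0],"rotation":[0,0,18]},{"grip":182,"xyz":[-60,154,0],"rotation":[0,0,27]},{"grip":182,"xyz":[-81,205,0],"rotation":[0,0,37]},{"grip":182,"xyz":[-101,257,10],"rotation":[0,0,46]}]' --squeeze 20

```text
time: 1.02
ee_pos: [0.4335, 0.3912, 0.2213]
eef_rot: [0.982, 0.191, 0.001, -0.001]
ft_force: [0.7, -1.0, -0.9]
width: 0.0452
```

```bash
python3 d.py 552.5 279.5 150 -5.75
```

```text
t 1.02 pos [433.5 391.2 221.3] q [ 9.815e-01  1.912e-01  7.000e-04 -6.000e-04] F [ 0.75 -0.95 -0.85] w 0.0452
xyz [ 68.2 148.3  71.3] rot [-0.08 -0.08 27.8 ]
```

Request:
apply_moves --increments '[{"grip":182,"xyz":[20,45,10],"rotation":[0,0,9]},{"grip":182,"xyz":[40,90,30],"rotation":[0,0,18]},{"grip":182,"xyz":[60,130,50],"rotation":[0,0,27.8]},{"grip":182,"xyz":[68,148,71],"rotation":[0,0,27.8]},{"grip":182,"xyz":[68,148,71],"rotation":[0,0,27.8]}]'

```text
time: 1.65
ee_pos: [0.5522, 0.2777, 0.1488]
eef_rot: [0.999, -0.051, -0.0, 0.0]
ft_force: [-0.4, 0.4, 0.8]
width: 0.025
```

```bash
python3 d.py 552.5 281 15 -5.75
python3 - <<'E'
from h import *
for n in ['scene','top']:
    c,f,R,t=cam(n); a=c['img']
    b=a[140:310,140:440] if n=='scene' else a[130:300,180:400]
    cv2.imwrite(f'pics/{n}1.png',cv2.resize(b,None,fx=2.6,fy=2.6,interpolation=cv2.INTER_CUBIC))
E
```

```text
t 1.65 pos [552.2 277.7 148.8] q [ 9.987e-01 -5.140e-02 -5.000e-04  5.000e-04] F [-0.37  0.36  0.77] w 0.025
xyz [ 1.000e-01 -3.400e+00  1.338e+02] rot [ 0.06  0.05 -0.15]
```

View pics/scene1.png

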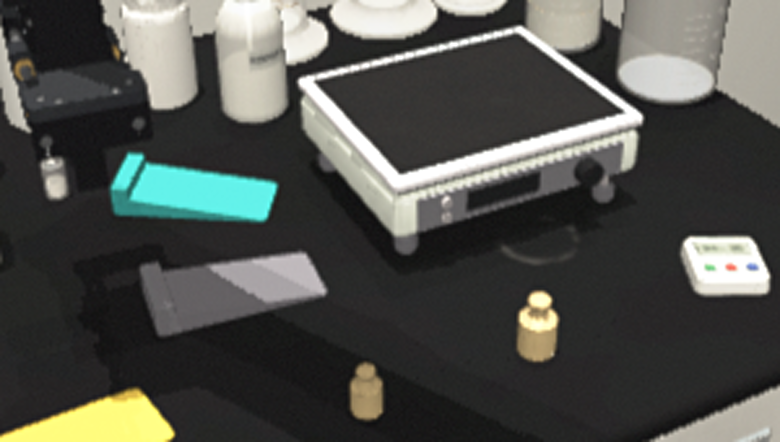

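The gripper is at (85,110) with the fingers below it, above and behind the wedge tail at (155,300). Nothing has been disturbed, so I descend.

Request:
apply_moves --increments '[{"grip":182,"xyz":[0,-3,45]},{"grip":182,"xyz":[0,-3,90]},{"grip":182,"xyz":[0,-3,120]},{"grip":182,"xyz":[0,-3,134]},{"grip":182,"xyz":[0,-3,134]}]'

```text
$.increments[0]: bad value
```

```bash
python3 d.py 550 260 14 -5.75
python3 - <<'E'
from h import *
for n in ['scene','top']:
    c,f,R,t=cam(n); a=c['img']
    b=a[140:310,140:440] if n=='scene' else a[130:300,180:400]
    cv2.imwrite(f'pics/{n}2.png',cv2.resize(b,None,fx=2.6,fy=2.6,interpolation=cv2.INTER_CUBIC))
E
```

```text
t 1.75 pos [551.7 280.8 150.9] q [ 9.988e-01 -4.960e-02  5.000e-04 -1.100e-03] F [-0.57  0.42  0.46] w 0.0253
xyz [  0.3  21.2 136.8] rot [-0.13 -0.05  0.06]
```

View pics/scene2.png

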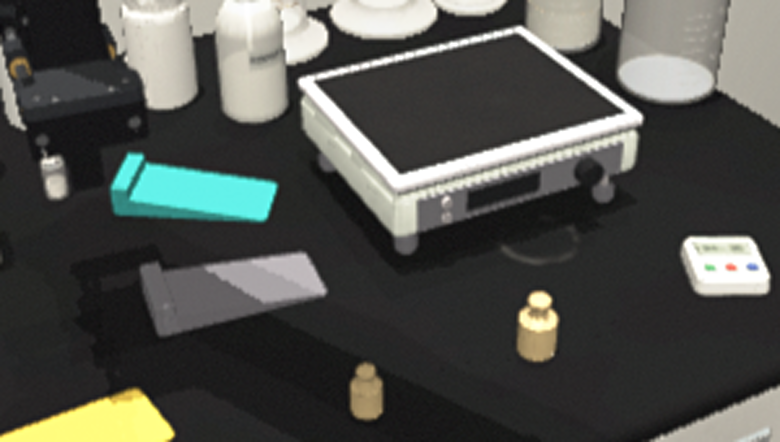

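The call was refused because it had no rotation, so nothing moved. I'm repeating it with rotation.

Request:
apply_moves --increments '[{"grip":182,"xyz":[0,0,45],"rotation":[0,0,0]},{"grip":182,"xyz":[0,0,90],"rotation":[0,0,0]},{"grip":182,"xyz":[0,0,120],"rotation":[0,0,0]},{"grip":182,"xyz":[0,0,134],"rotation":[0,0,0]},{"grip":182,"xyz":[0,0,136],"rotation":[0,0,0]}]'

```text
time: 2.48
ee_pos: [0.5518, 0.2826, 0.0157]
eef_rot: [0.999, -0.049, 0.001, -0.002]
ft_force: [-0.4, -0.4, 0.5]
width: 0.0249
```

```bash
python3 d.py 550 260 14 -5.75
python3 - <<'E'
from h import *
for n in ['scene','top']:
    c,f,R,t=cam(n); a=c['img']
    b=a[140:310,140:440] if n=='scene' else a[130:300,180:400]
    cv2.imwrite(f'pics/{n}3.png',cv2.resize(b,None,fx=2.6,fy=2.6,interpolation=cv2.INTER_CUBIC))
E
python3 d.py 550 260 14 -5.75
```

```text
t 2.48 pos [551.8 282.6  15.7] q [ 9.988e-01 -4.850e-02  9.000e-04 -1.700e-03] F [-0.42 -0.43  0.5 ] w 0.0249
xyz [ 0.4 22.7  1.7] rot [-0.2  -0.1   0.19]
t 2.58 pos [552.6 282.6  16.7] q [ 0.9988 -0.0488  0.0017 -0.0021] F [ 0.41 -0.42  0.19] w 0.0251
xyz [-0.4 22.7  2.6] rot [-0.25 -0.18  0.15]
```

View pics/scene3.png

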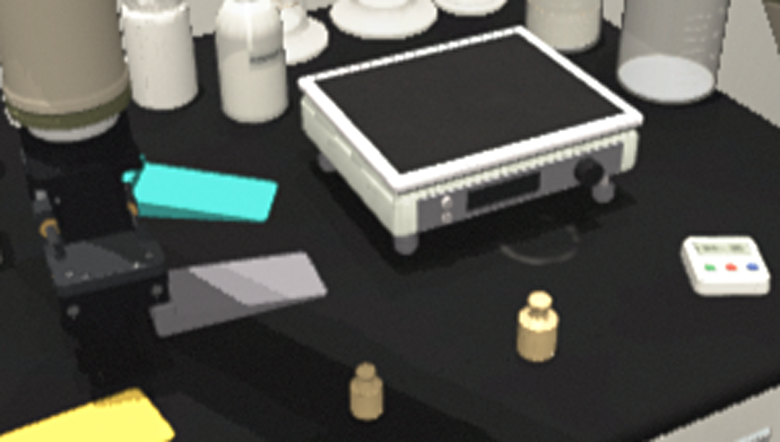

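The gripper stands behind the tail, at (105,280), and is clear of the cyan wedge. Next I go to contact.

Request:
apply_moves --increments '[{"grip":182,"xyz":[0,8,1],"rotation":[0,0,0]},{"grip":182,"xyz":[0,15,2],"rotation":[0,0,0]},{"grip":182,"xyz":[0,20,2],"rotation":[0,0,0]},{"grip":182,"xyz":[0,25,2],"rotation":[0,0,0]},{"grip":182,"xyz":[0,30,2],"rotation":[0,0,0]}]'

```text
time: 3.2
ee_pos: [0.5498, 0.2531, 0.0149]
eef_rot: [0.999, -0.049, 0.002, -0.003]
ft_force: [1.0, 2.6, 1.7]
width: 0.025
```

```bash
python3 d.py 549 250 15 -6.5
```

```text
t 3.2 pos [549.8 253.1  14.9] q [ 0.9988 -0.0486  0.0019 -0.0026] F [1.   2.58 1.67] w 0.025
xyz [-0.5  3.2 -0.1] rot [-0.31 -0.2   0.93]
```

Request:
apply_moves --increments '[{"grip":182,"xyz":[0,6,0],"rotation":[0,0,0.3]},{"grip":182,"xyz":[0,12,0],"rotation":[0,0,0.6]},{"grip":182,"xyz":[-0.2,18,0],"rotation":[0,0,0.9]},{"grip":182,"xyz":[-0.4,24,0],"rotation":[0,0,1.2]},{"grip":182,"xyz":[-0.6,30,0],"rotation":[0,0,1.5]}]'

```text
time: 3.82
ee_pos: [0.5464, 0.2231, 0.0149]
eef_rot: [0.998, -0.062, 0.002, -0.003]
ft_force: [0.5, 3.5, 1.9]
width: 0.0249
```

```bash
python3 d.py 549 220 15 -7
python3 - <<'E'
from h import *
for n in ['scene','top']:
    c,f,R,t=cam(n); a=c['img']
    b=a[140:310,140:440] if n=='scene' else a[130:300,180:400]
    cv2.imwrite(f'pics/{n}4.png',cv2.resize(b,None,fx=2.6 if n=='scene' else 3.5,fy=2.6 if n=='scene' else 3.5,interpolation=cv2.INTER_CUBIC))
E
```

```text
t 3.83 pos [546.4 223.1  14.9] q [ 0.9981 -0.0618  0.002  -0.0028] F [0.52 3.53 1.89] w 0.0249
xyz [ 3.   2.7 -0.1] rot [-0.33 -0.21 -0.09]
```

View pics/scene4.png

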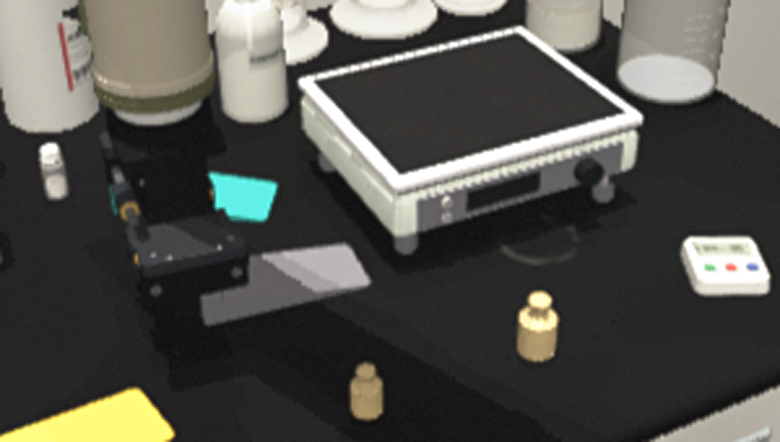

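View pics/top4.png

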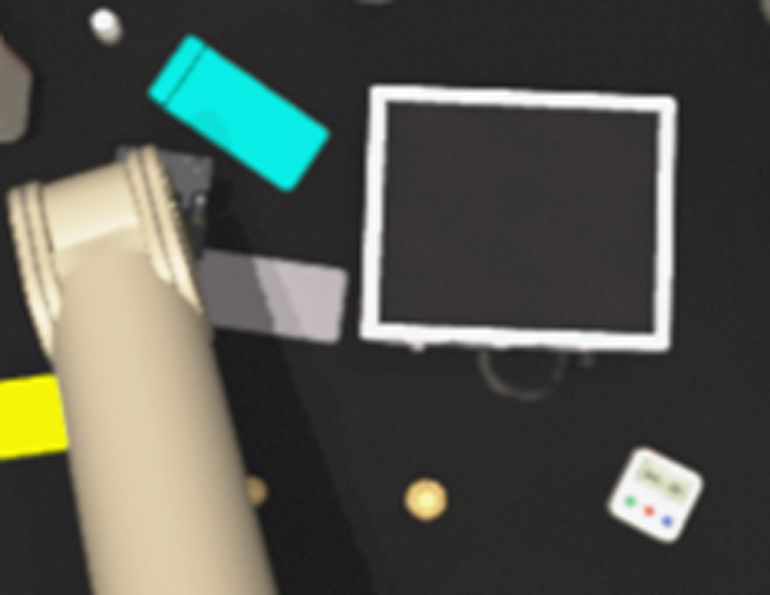

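The wedge is tracking the fingers. Its tip corners in the top crop are (346,268) and (334,342), and the heading is checked next.

Run:
```python
from h import *
c,f,R,t=cam('top')
def z(u,v,h): return ray(c,f,R,t,(u+.5)/3.5-.5+180,(v+.5)/3.5-.5+130,h)[:2]*1000
a,b=z(346,268,.002),z(334,342,.002); tip=(a+b)/2
# long edges
e1=z(213,251,.018),z(343,267,.002); e2=z(218,327,.016),z(328,341,.002)
for e in (e1,e2): d=e[1]-e[0]; print(np.degrees(np.arctan2(d[1],d[0])))
s=r.read_state(); p=s['ee_pos'][:2]*1000
d=tip-p; L=np.linalg.norm(d);d/=L; foot=np.array([519,34.5]); n=np.array([-d[1],d[0]]); e=foot-tip
print(tip,np.linalg.norm(a-b),L,np.degrees(np.arctan2(d[1],d[0])),'along',e@d,'lat',e@n)
```

```text
-95.45112120690665
-96.00349917459138
[530.90764195  73.74555932] 62.69263326770561 149.3851065764837 -95.84238523483322 along 40.25381088562773 lat -7.850896271147056
```

Request:
apply_moves --increments '[{"grip":182,"xyz":[-0.1,7,0],"rotation":[0,0,0.5]},{"grip":182,"xyz":[-0.2,14,0],"rotation":[0,0,1.0]},{"grip":182,"xyz":[-0.4,21,0],"rotation":[0,0,1.5]},{"grip":182,"xyz":[-0.6,28,0],"rotation":[0,0,2.0]},{"grip":182,"xyz":[-0.9,35,0],"rotation":[0,0,2.5]}]'

```text
time: 4.6
ee_pos: [0.5409, 0.1874, 0.0145]
eef_rot: [0.996, -0.084, 0.002, -0.002]
ft_force: [1.1, 2.9, 1.1]
width: 0.025
```

```bash
python3 d.py 540 180 15 -9.5
python3 - <<'E'
from h import *
for n in ['scene','top']:
    c,f,R,t=cam(n); a=c['img']
    b=a[140:310,140:440] if n=='scene' else a[130:300,180:400]
    cv2.imwrite(f'pics/{n}5.png',cv2.resize(b,None,fx=2.6 if n=='scene' else 3.5,fy=2.6 if n=='scene' else 3.5,interpolation=cv2.INTER_CUBIC))
E
```

```text
t 4.6 pos [540.9 187.4  14.5] q [ 0.9964 -0.0841  0.0017 -0.0023] F [1.06 2.9  1.11] w 0.025
xyz [ 0.4  7.4 -0.5] rot [-0.28 -0.17 -0.15]
```

View pics/scene5.png

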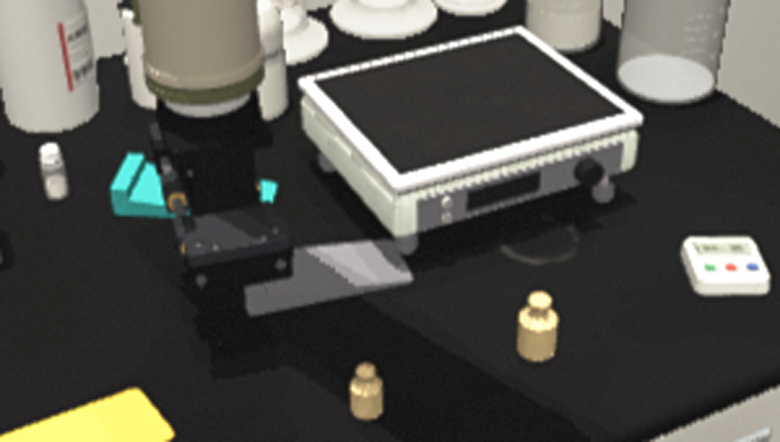

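View pics/top5.png

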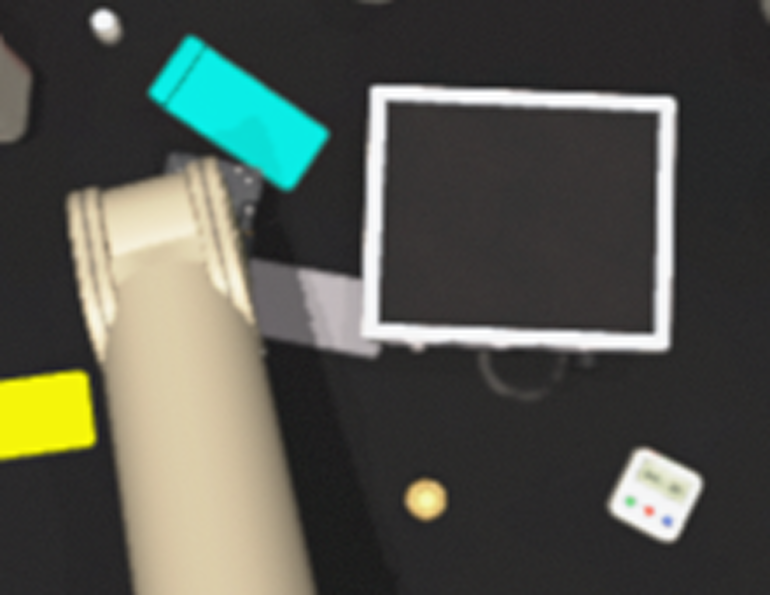

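Request:
apply_moves --increments '[{"grip":182,"xyz":[0,5,0],"rotation":[0,0,0]},{"grip":182,"xyz":[0,10,0],"rotation":[0,0,0]},{"grip":182,"xyz":[0,15,0],"rotation":[0,0,0]},{"grip":182,"xyz":[0,20,0],"rotation":[0,0,0]},{"grip":182,"xyz":[0,25,0],"rotation":[0,0,0]}]'

```text
time: 5.32
ee_pos: [0.5365, 0.1615, 0.0143]
eef_rot: [0.996, -0.085, 0.001, -0.002]
ft_force: [1.6, 2.2, 1.2]
width: 0.025
```

```bash
python3 d.py 540 180 15 -9.5
python3 - <<'E'
from h import *
for n in ['scene']:
    c,f,R,t=cam(n); a=c['img']
    b=a[140:310,140:440] if n=='scene' else a[130:300,180:400]
    cv2.imwrite(f'pics/{n}6.png',cv2.resize(b,None,fx=2.6 if n=='scene' else 3.5,fy=2.6 if n=='scene' else 3.5,interpolation=cv2.INTER_CUBIC))
E
```

```text
t 5.33 pos [536.5 161.5  14.3] q [ 0.9964 -0.0846  0.0014 -0.0019] F [1.59 2.2  1.25] w 0.025
xyz [  0.3 -18.8  -0.6] rot [-0.23 -0.14 -0.2 ]
```

View pics/scene6.png

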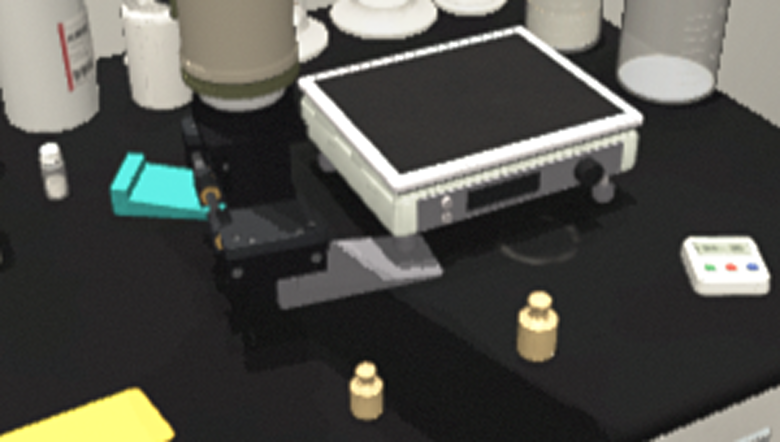

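The tip is now under the foot and the fingers are still in line. I continue slowly and watch the force.

Request:
apply_moves --increments '[{"grip":182,"xyz":[0,2,0],"rotation":[0,0,0]},{"grip":182,"xyz":[0,4,0],"rotation":[0,0,0]},{"grip":182,"xyz":[0,6,0],"rotation":[0,0,0]},{"grip":182,"xyz":[0,8,0],"rotation":[0,0,0]}]'

```text
time: 5.88
ee_pos: [0.5351, 0.1528, 0.0143]
eef_rot: [0.996, -0.085, 0.001, -0.002]
ft_force: [0.2, 3.0, 1.1]
width: 0.0251
```

Request:
apply_moves --increments '[{"grip":182,"xyz":[0,2,0],"rotation":[0,0,0]},{"grip":182,"xyz":[0,4,0],"rotation":[0,0,0]},{"grip":182,"xyz":[0,6,0],"rotation":[0,0,0]}]'

```text
time: 6.25
ee_pos: [0.5341, 0.1468, 0.0143]
eef_rot: [0.996, -0.085, 0.001, -0.002]
ft_force: [0.2, 2.4, 0.8]
width: 0.0247
```

Request:
apply_moves --increments '[{"grip":182,"xyz":[0,1.5,0],"rotation":[0,0,0]},{"grip":182,"xyz":[0,3,0],"rotation":[0,0,0]},{"grip":182,"xyz":[0,4.5,0],"rotation":[0,0,0]}]'

```text
time: 6.62
ee_pos: [0.5333, 0.1423, 0.0143]
eef_rot: [0.996, -0.085, 0.001, -0.002]
ft_force: [0.9, 3.1, 1.5]
width: 0.0251
```

Request:
apply_moves --increments '[{"grip":182,"xyz":[0,1.5,0],"rotation":[0,0,0]},{"grip":182,"xyz":[0,3,0],"rotation":[0,0,0]},{"grip":182,"xyz":[0,4.5,0],"rotation":[0,0,0]}]'

```text
time: 7.0
ee_pos: [0.5326, 0.1383, 0.0143]
eef_rot: [0.996, -0.085, 0.001, -0.002]
ft_force: [0.9, 4.7, -0.1]
width: 0.0252
```

Request:
apply_moves --increments '[{"grip":182,"xyz":[0,1,0],"rotation":[0,0,0]},{"grip":182,"xyz":[0,2,0],"rotation":[0,0,0]}]'

```text
time: 7.25
ee_pos: [0.5322, 0.1369, 0.0143]
eef_rot: [0.996, -0.084, 0.002, -0.002]
ft_force: [1.2, 6.3, -0.2]
width: 0.0247
```

```bash
python3 d.py 540 180 15 -9.5
```

```text
t 7.25 pos [532.2 136.9  14.3] q [ 0.9964 -0.0844  0.0016 -0.0024] F [ 1.23  6.28 -0.23] w 0.0247
xyz [  0.4 -43.8  -0.5] rot [-0.29 -0.16 -0.18]
```

Request:
apply_moves --increments '[{"grip":182,"xyz":[0,1.5,0],"rotation":[0,0,0]},{"grip":182,"xyz":[0,2.5,0],"rotation":[0,0,0]}]'

```text
time: 7.5
ee_pos: [0.5318, 0.1353, 0.0143]
eef_rot: [0.996, -0.084, 0.002, -0.003]
ft_force: [0.6, 7.4, -0.8]
width: 0.0247
```

```bash
python3 d.py 540 180 15 -9.5
```

```text
t 7.5 pos [531.8 135.3  14.3] q [ 0.9965 -0.084   0.0017 -0.0029] F [ 0.58  7.41 -0.8 ] w 0.0247
xyz [  0.6 -45.4  -0.4] rot [-0.35 -0.17 -0.14]
```

Request:
apply_moves --increments '[{"grip":182,"xyz":[0,1.5,0],"rotation":[0,0,0]},{"grip":182,"xyz":[0,3,0],"rotation":[0,0,0]}]'

```text
time: 7.75
ee_pos: [0.5314, 0.1337, 0.0143]
eef_rot: [0.996, -0.083, 0.002, -0.004]
ft_force: [1.9, 8.7, -1.5]
width: 0.0249
```

Request:
apply_moves --increments '[{"grip":182,"xyz":[0,1.5,0],"rotation":[0,0,0]},{"grip":182,"xyz":[0,3,0],"rotation":[0,0,0]}]'

```text
time: 8.0
ee_pos: [0.531, 0.1325, 0.0144]
eef_rot: [0.997, -0.083, 0.002, -0.005]
ft_force: [2.6, 9.7, -1.7]
width: 0.0249
```

The force has risen steadily to 9.7 N, so the wedge is jammed. I back off straight and rise.

Request:
apply_moves --increments '[{"grip":182,"xyz":[0,-10,0],"rotation":[0,0,0]},{"grip":182,"xyz":[0,-35,-5],"rotation":[0,0,0]},{"grip":182,"xyz":[0,-45,-50],"rotation":[0,0,0]},{"grip":182,"xyz":[0,-45,-100],"rotation":[0,0,0]},{"grip":182,"xyz":[0,-45,-140],"rotation":[0,0,0]}]'

```text
time: 8.62
ee_pos: [0.5378, 0.1752, 0.1565]
eef_rot: [0.997, -0.083, 0.002, -0.004]
ft_force: [0.9, 0.3, -0.6]
width: 0.0244
```

```bash
python3 d.py 518.8 34.7 180 -9.5
python3 - <<'E'
from h import *
for n in ['scene','top']:
    c,f,R,t=cam(n); a=c['img']
    b=a[140:310,140:440] if n=='scene' else a[130:300,180:400]
    cv2.imwrite(f'pics/{n}7.png',cv2.resize(b,None,fx=2.6 if n=='scene' else 3.5,fy=2.6 if n=='scene' else 3.5,interpolation=cv2.INTER_CUBIC))
E
```

```text
t 8.62 pos [537.8 175.2 156.5] q [ 0.9965 -0.083   0.0022 -0.0041] F [ 0.86  0.34 -0.6 ] w 0.0244
xyz [  4.6 141.5 -24.7] rot [-0.49 -0.22 -0.02]
```

View pics/scene7.png

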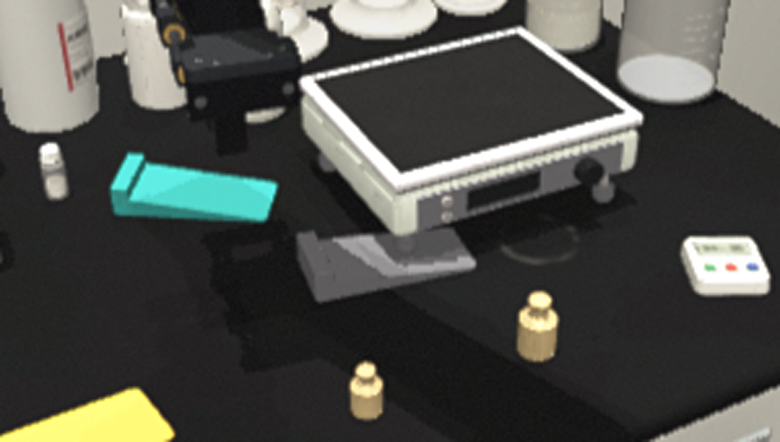

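View pics/top7.png

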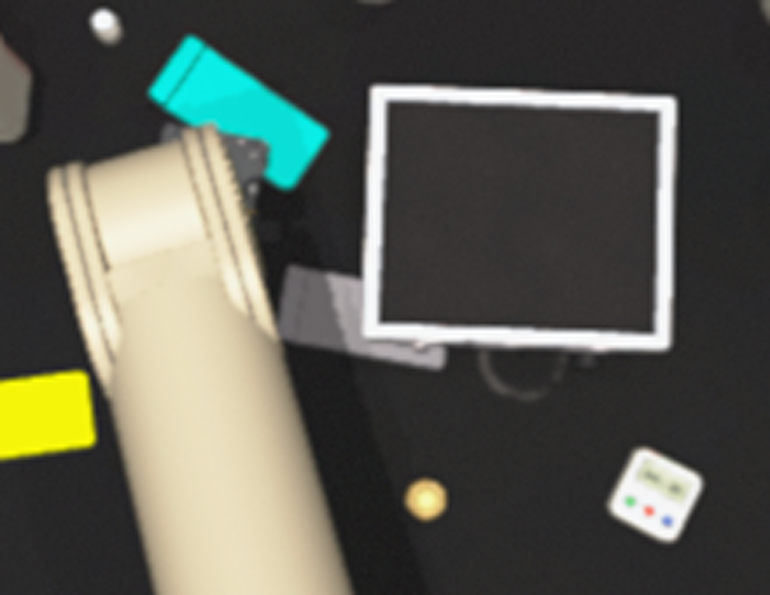

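The wedge sits under the foot at scene crop (405,240). Its tail corners in the top crop are (287,266) and (280,340), and the visible tip corner is (444,368). Next I check the lateral fit.

Run:
```python
from h import *
c,f,R,t=cam('top')
def z(u,v,h): return ray(c,f,R,t,(u+.5)/3.5-.5+180,(v+.5)/3.5-.5+130,h)[:2]*1000
A1,A2,T2=z(287,266,.028),z(280,340,.028),z(444,368,.002)
d=T2-A2; L=np.linalg.norm(d); d/=L; n=np.array([-d[1],d[0]]); tail=(A1+A2)/2
foot=np.array([519,34.5]); e=foot-tail
print('tail',tail,'L',L,'width',np.linalg.norm(A1-A2),'head',np.degrees(np.arctan2(d[1],d[0])),'along',e@d,'lat',e@n, 'lat from front edge',(foot-T2)@n-30)
```

```text
tail [530.13960036 120.00915523] L 137.37949179443726 width 61.078135446485746 head -98.39220357980251 along 86.21934745343486 lat 1.459605801657301 lat from front edge 1.9216169586854512
```

The fit is good: the foot is about 2 mm off the wedge's middle line and the tail is 86 mm from the foot. Now over to the corner.

Request:
apply_moves --increments '[{"grip":255,"xyz":[2,35,-10],"rotation":[-0.2,-0.1,0]},{"grip":255,"xyz":[3,75,-10],"rotation":[-0.5,-0.2,0]},{"grip":255,"xyz":[4,115,-5],"rotation":[-0.5,-0.2,0]},{"grip":255,"xyz":[5,141,10],"rotation":[-0.5,-0.2,0]},{"grip":255,"xyz":[5,141,20],"rotation":[-0.5,-0.2,0]}]'

```text
time: 9.4
ee_pos: [0.5193, 0.0333, 0.1333]
eef_rot: [0.996, -0.085, 0.0, -0.0]
ft_force: [0.5, 0.3, -0.5]
width: 0.0006
```

```bash
python3 d.py 518.8 34.7 106 -9.5
```

```text
t 9.4 pos [519.3  33.3 133.3] q [ 9.964e-01 -8.500e-02  1.000e-04 -0.000e+00] F [ 0.49  0.29 -0.45] w 0.0006
xyz [-0.7 -1.3 27.3] rot [-0.   -0.02 -0.26]
```

Request:
apply_moves --increments '[{"grip":255,"xyz":[0,0,12],"rotation":[0,0,0]},{"grip":255,"xyz":[0,0,22],"rotation":[0,0,0]},{"grip":255,"xyz":[0,0,27],"rotation":[0,0,0]},{"grip":255,"xyz":[0,0,30],"rotation":[0,0,0]},{"grip":255,"xyz":[0,0,31],"rotation":[0,0,0]}]'

```text
time: 10.02
ee_pos: [0.5195, 0.0335, 0.1024]
eef_rot: [0.996, -0.085, 0.0, -0.0]
ft_force: [0.1, -0.4, 0.0]
width: 0.0003
```

Request:
apply_moves --increments '[{"grip":255,"xyz":[0,0,1],"rotation":[0,0,0]},{"grip":255,"xyz":[0,0,2],"rotation":[0,0,0]}]'

```text
time: 10.28
ee_pos: [0.5196, 0.0337, 0.1012]
eef_rot: [0.996, -0.085, 0.0, -0.0]
ft_force: [-6.8, -0.5, 15.7]
width: 0.0007
```

Request:
apply_moves --increments '[{"grip":255,"xyz":[0,0,0.5],"rotation":[0,0,0]},{"grip":255,"xyz":[0,0,0.5],"rotation":[0,0,0]}]'

```text
time: 10.52
ee_pos: [0.5197, 0.0336, 0.1014]
eef_rot: [0.996, -0.085, 0.0, -0.001]
ft_force: [-2.2, 0.2, 6.3]
width: 0.0006
```

```bash
python3 d.py 518.8 34.7 106 -9.5
```

```text
t 10.53 pos [519.7  33.6 101.4] q [ 9.964e-01 -8.500e-02  4.000e-04 -6.000e-04] F [-2.22  0.18  6.31] w 0.0006
xyz [-1.  -0.9 -4.6] rot [-0.07 -0.04 -0.25]
```

Request:
apply_moves --increments '[{"grip":255,"xyz":[0,0,1],"rotation":[0,0,0]},{"grip":255,"xyz":[0,0,1],"rotation":[0,0,0]},{"grip":255,"xyz":[0,0,1],"rotation":[0,0,0]},{"grip":255,"xyz":[0,0,1],"rotation":[0,0,0]},{"grip":255,"xyz":[0,0,1],"rotation":[0,0,0]}]'

```text
time: 11.15
ee_pos: [0.5196, 0.0337, 0.1013]
eef_rot: [0.996, -0.085, 0.0, -0.001]
ft_force: [-4.3, -0.3, 9.3]
width: 0.0003
```

Request:
apply_moves --increments '[{"grip":255,"xyz":[0,0,1],"rotation":[0,0,0]},{"grip":255,"xyz":[0,0,1],"rotation":[0,0,0]},{"grip":255,"xyz":[0,0,1],"rotation":[0,0,0]},{"grip":255,"xyz":[0,0,1],"rotation":[0,0,0]}]'

```text
time: 11.65
ee_pos: [0.5196, 0.0337, 0.1013]
eef_rot: [0.996, -0.085, 0.0, -0.001]
ft_force: [-5.2, -0.3, 10.9]
width: 0.0008
```

```bash
python3 d.py 518.8 34.7 106 -9.5;python3 - <<'E'
from h import *
for n in ['scene']:
    c,f,R,t=cam(n); a=c['img']
    b=a[140:310,140:440]
    cv2.imwrite(f'pics/{n}8.png',cv2.resize(b,None,fx=2.6,fy=2.6,interpolation=cv2.INTER_CUBIC))
E
```

```text
t 11.65 pos [519.6  33.7 101.3] q [ 9.964e-01 -8.510e-02  4.000e-04 -1.200e-03] F [-5.24 -0.29 10.92] w 0.0008
xyz [-1.  -0.9 -4.7] rot [-0.14 -0.03 -0.26]
```

View pics/scene8.png

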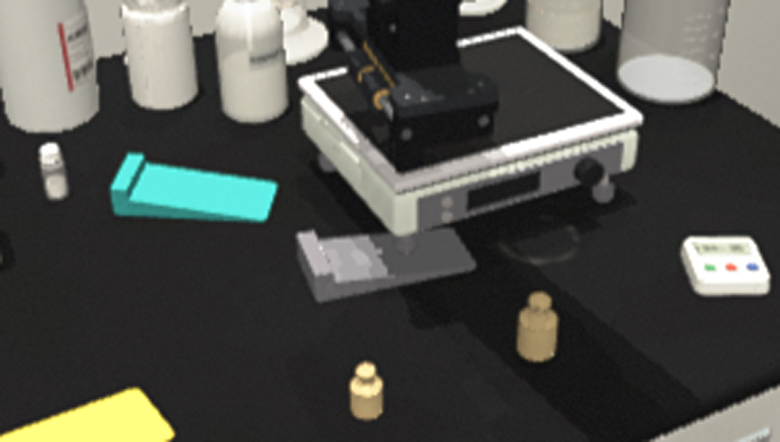

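The press held at about 11 N and z stayed at 101.3 mm throughout, so the corner is solid. The wedge is where I left it. Now I come away.

Request:
apply_moves --increments '[{"grip":255,"xyz":[0,0,-10],"rotation":[0,0,0]},{"grip":255,"xyz":[0,0,-40],"rotation":[0,0,0]},{"grip":255,"xyz":[0,0,-80],"rotation":[0,0,0]},{"grip":255,"xyz":[0,0,-110],"rotation":[0,0,0]},{"grip":255,"xyz":[0,0,-120],"rotation":[0,0,0]}]'

```text
time: 12.32
ee_pos: [0.5204, 0.0334, 0.2235]
eef_rot: [0.996, -0.085, 0.002, -0.002]
ft_force: [-0.4, 1.0, -0.4]
width: 0.0006
```

Request:
apply_moves --increments '[{"grip":255,"xyz":[0,-40,0],"rotation":[0,0,0]},{"grip":255,"xyz":[0,-90,0],"rotation":[0,0,0]},{"grip":255,"xyz":[0,-140,0],"rotation":[0,0,0]},{"grip":255,"xyz":[0,-150,0],"rotation":[0,0,0]},{"grip":255,"xyz":[0,-150,0],"rotation":[0,0,0]}]'

```text
time: 12.95
ee_pos: [0.5456, 0.1812, 0.2232]
eef_rot: [0.996, -0.085, 0.001, -0.001]
ft_force: [-0.3, -0.6, 0.0]
width: 0.0001
```

```bash
python3 d.py 518.8 34.7 106 -9.5;python3 - <<'E'
from h import *
for n in ['scene','top']:
    c,f,R,t=cam(n); a=c['img']
    b=a[140:310,140:440] if n=='scene' else a[130:300,180:400]
    cv2.imwrite(f'pics/{n}9.png',cv2.resize(b,None,fx=2.6 if n=='scene' else 3.5,fy=2.6 if n=='scene' else 3.5,interpolation=cv2.INTER_CUBIC))
E
```

```text
t 12.95 pos [545.6 181.2 223.2] q [ 0.9964 -0.0848  0.0015 -0.0013] F [-0.29 -0.6   0.05] w 0.0001
xyz [ -2.  149.3 116.8] rot [-0.16 -0.16 -0.23]
```

View pics/scene9.png

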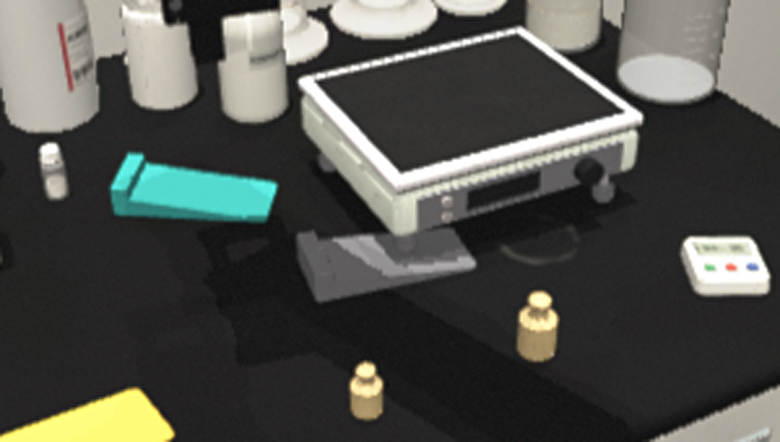

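View pics/top9.png

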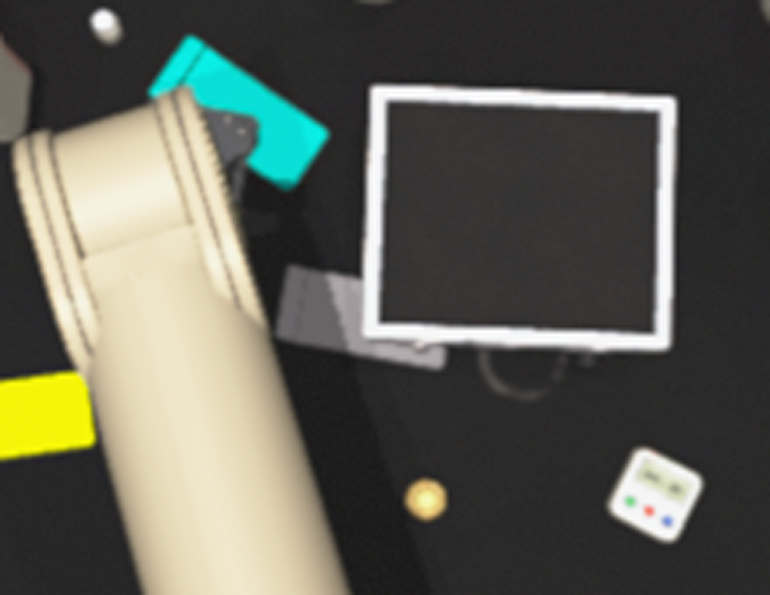

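Both views show the wedge unmoved under the foot, the shaker level, and the weights, timer and vial in place. The arm is clear, so I hand in.

```bash
python3 -c "
from bench import r
print(r.close_job())"
```

```text
the job is handed in; nothing more can be done
None
```

I pushed the grey wedge tip first under the shaker's short front left foot, pressed the corner to prove it solid, and handed the job in at about 13 s of the 48 s allowed. No verdict is reported.

- **Wedge:** It slid at about 2–3.5 N, then the push force rose steadily to 9.7 N as it jammed. By the camera it stopped about 2 mm off the foot's middle line, with its tail about 86 mm from the foot's centre.
- **Press:** I held 6–11 N on the corner for over a second. The press peaked briefly at 15.7 N on first contact, just over the 5–15 N firm-press range. The fingertips moved only about 0.2 mm over that range of force, so the shaker did not rock.
- **Final check:** After I came away, both camera views showed the wedge still flat under the foot and the weights, timer and vial where they started. The arm was clear of everything.
- **Not measured directly:** I had no reading of the rocking angle. Judged by fingertip height, the corner sank 1 mm or so at most before it held, which is inside the limit of about 1.9 mm. One move call was refused for a missing rotation value, and I repeated it with no effect on the scene.

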